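Lock the support roller onto its axle with the linch pin

ROBOT

A 6-joint arm with a two-finger parallel gripper is mounted at the origin on the work surface. World frame = base frame: x ahead of the robot, y to its left, z up, the work surface at z = 0. Lengths are in m, angles in degrees, forces in N, time in s.
With the tool pointing down it reaches from about 0.35 to 0.875 m from the base axis. Payload 15.5 kg.
Tool frame: the origin (TCP) lies between the finger pads; the fingertips stand 11 mm ahead of it and the grasp point (between the pads) lies 8 mm behind it; y points along the fingers, z is the direction in which the jaws open and shut, and the axes are right-handed (so a half turn about y gives the same grasp; the last joint's range is limited). The gripper opens to 85 mm and grips with 20 to 120 N. Pads are 22 mm wide; open, the fingers measure 114 mm over their backs; the gripper's body (76 mm by 85 mm) begins 54 mm behind the grasp point. The pads swing forward as they close: fully open they stand 13 mm farther back than shut.
Start: joints at [-71.247, 28.281, 77.091, -0, 74.628, -5.472], TCP at [0.256, -0.57, 0.242] pointing down, gripper open.
Joint ranges: [-166.48, 166.48], [-47.26, 123.95], [12.59, 153.08], [-70.14, 250.14], [6.76, 159.57], [-176.63, 176.63]. Speed limits (degrees/s): [108.29, 108.29, 147.25, 172.46, 172.46, 172.46].

INTERFACE

Orientations are given as a 3x3 rotation matrix whose columns are the frame's x, y, z axes.
In Python, from plant import arm, vision gives the robot as it stands.
- The arm moves only by the tool jog_arm, never from a script. Its argument "targets" is one flat list of numbers, 7 for each row, row after row: the turn, a rotation vector about the tool's x, y, z in degrees, then the shift along the tool's x, y, z in m, then the closure, from 0 (fully open) to 1 (shut). In form: [ax, ay, az, tx, ty, tz, hand, ax, ay, az, tx, ty, tz, hand, ...]. A call has 1 to 12 rows; each row shifts and turns the commanded pose from where the row before left it, along the tool's axes as they then stand; what a row does not reach is not made up. A row lasts 1/12 s, in which the tool goes at most 41.7 mm and 7.16 degrees, less where a joint would pass 70% of its speed; a pose out of reach is approached as far as the arm can. A call is refused whole if a number of a shift passes 0.0417 or a number of a turn 7.16, either way. A call with a gripper value outside its range is refused whole. The fingers move at their own pace and stop on an object; the grip force is fixed at half the most. Time passes only in rows, so rows that do not move let the fingers close. It gives the time, the measured TCP pose, the force and the opening at its end, in the units of the state.
- arm.get_obs(): the state, without advancing time (a new reading comes with each control period).
- vision.snapshot(name): name is "scene" or "top"; returns the picture (384x512x3 uint8, red, green, blue); there is no depth.
- vision.camera_info(name): a dict with "fx", "fy", "cx", "cy" (pixels), "distortion" ([k1, k2, p1, p2, k3] as OpenCV has them; the pictures are not rectified), "xyz" and "orientation" of the camera in the world. Camera axes: x right, y down, z forward; pixel columns grow to the right and rows downward; lengths in m; the calibration is good to about 2 mm. A picture is of the moment at which its call begins. camera_info takes no time and is no camera call.
- arm.finish_job(): hands the job in, once; it reports no verdict.
The state is a dict: "time_s": time; "q": joint angles; "qvel": joint speeds; "effort": joint torques, N m; "position": TCP position; "eef_rot": TCP orientation; "ft_force": force on the tool from outside, world axes, zero at the start; "wrist_torque": the same for the moment, N m; "finger_gap": opening from 0.0 (shut) to 1.0 (fully open).
Only numpy, scipy, OpenCV 4.12 (cv2) and the standard library are available. Lean on these libraries where they do the work, as an engineer would, in place of code of your own. Each camera call takes 0.05 s, during which the arm holds its last target. There are 200 camera calls.

TASK

Take the linch pin with the red grip out of its wooden holder, push it gently down through the hole near the free end of the roller's axle until its collar sits fully home, then flip the sprung steel ring down around the end of the axle until it snaps shut over the pin's end. The axle has end play, so feel for the hole and never ram or force anything against the roller stand; let go of everything and leave the other things on the bench where they are.

Things in the scene. Friction and masses are not known exactly. Their poses are not given: they have to be found in the camera images.
- pin: Loose linch pin, about 120 g, upright in the holder. Origin: centre of its collar's underside; z up along the pin. Below: round 11 mm shank, 41 mm long, the last 6 mm tapering to 9.2 mm. Above: steel collar 22 mm across, 9 mm high, then a red grip. The ring is hinged 6 mm above the origin about the pin's y and sticks out to the pin's +x.
- pin_grip (a point): Middle of the pin's red grip: 16 mm (pin x) by 14 mm (pin y), from 9 to 38 mm above the pin's origin; this point is 24 mm above it. Pinch it across the 14 mm, along the pin's y, fingertips 12 mm or more above the pin's origin so that they stay clear of the ring.
- ring (a joint): Swing of the ring about the pin's y, rad. It starts open at about 0.1, out to the pin's +x, nearly level (0 is 0.18 rad above level); it turns down as the value grows; about 1.8 = shut, in line with the pin, around the axle and under the pin's tip. A sprung ball in the head resists with a few N at the ring's end, up to about 0.6 rad, and it springs back if let go before; beyond that the ring snaps shut by itself.
- ring_end (a point): Middle of the ring's end bar (18 mm long, along the pin's y), on the wire's centre line, 51.5 mm from the hinge. The ring is 5 mm steel wire, 59 mm wide outside. To flip it, this bar is pushed along its arc, down and then inwards, with the fingers above and outside it.
- holder: Fixed dark wooden block 56 x 56 x 60 mm high with a 14 mm through hole in the middle of its top; the pin's collar rests on the top. Origin: centre of its underside.
- stand: Fixed grey roller stand, black 60 mm rubber roller. x: level, along the axle, from the roller out to the axle's free end. Origin: on the bench below point axle_mid. The roller's face is 37 mm behind the origin (-x), its top 117 mm above the bench; ahead of that are only the axle's end and the edge of the 12 mm base plate. The pin's ring must point to the stand's +x to be flipped shut around the free end.
- axle_mid (a point): Middle of the hole's possible places, at the height of the axle's top (100 mm above the bench); fixed to the stand. The axle has stiff end play (about 6 N moves it), so the hole's true centre is up to 15 mm from here, either way along the stand's x, 0 in y. This shift is not measured: find it by feel or sight.
- bar_under (a point): Underside of the axle's square end bar below axle_mid, 74 mm above the bench, fixed to the stand. The steel bar is 26 mm wide and 26 mm high; its 12.5 mm vertical through hole has its centre 24 mm from the bar's free end. A pin tip up to about 1.5 mm off the hole's centre draws it into line under some 10 N; elsewhere it stops on the bar's top.
- glue: White glue bottle, 54 mm wide, 150 mm high, a bystander. Origin: centre of the underside.
- wrench: Steel wrench lying on the bench, a bystander.
- washer: Steel washer 40 mm across, 4 mm thick, a bystander.
- bolt: Dark hexagon bolt standing on its head, 45 mm high, a bystander.
- offcut: Wooden offcut 50 x 110 x 28 mm, a bystander.
- sanding_block: Cork sanding block 60 x 100 x 35 mm, a bystander.
- screwdriver: Screwdriver lying on the bench, a bystander.

How it is judged (in metres and radians):
On the way, in this order (a step that is already met when the one before it is completed fails the run):
1. the pin is pushed through the axle's hole until its collar is home, the ring still open (z of pin in the frame of stand between 0.097 and 0.103 m and y of pin in the frame of stand between -0.005 and 0.005 m and x of pin in the frame of stand between -0.019 and 0.019 m and angle between pin's own z axis and vertical below 0.15 rad and value of joint ring below 0.5 rad), for 0.2 s.
2. the ring is flipped shut over the pin's end (value of joint ring above 1.55 rad), for 0.2 s.
At the end, for the whole second after the job is handed in: The pin stands in the axle's hole with its collar on the bar (underside 97 to 103 mm above the bench, within 5 mm of the axle's line and 19 mm of the stand's origin along it, tilted less than 0.15 rad), the ring is shut around the axle (beyond 1.55 rad), and the pin is at rest (z of pin in the frame of stand between 0.097 and 0.103 m and y of pin in the frame of stand between -0.005 and 0.005 m and x of pin in the frame of stand between -0.019 and 0.019 m and angle between pin's own z axis and vertical below 0.15 rad and value of joint ring above 1.55 rad and linear speed of pin below 0.02 m/s); the robot touches nothing.
It fails at once if anything is pressed against the roller stand or its axle with more than 60 N (contact force between anything else and stand above 60 N).
It fails at once if a bystander is shoved by more than 30 mm (distance of any of glue, wrench, washer, bolt, offcut, sanding_block, screwdriver from where it was at the start of the episode above 0.03 m).
It also fails if it takes over 67 s, if anything falls off the work surface, if the arm or the gripper's body presses on something with over 40 N, if the wrist force passes 120 N, or if a joint passes its speed limit or range.

## Working session

There is one attempt and no reset: what is moved stays moved. The work goes in short steps, Python scripts to look and compute and a tool call to move; the robot and the scene stay as the last step left them, time stands still between calls to the robot, and variables do not carry over. Pictures are saved under pics/ and viewed, about 8 in all and at most 12, crops included, and the job is handed in when it is done.

Besides the shell and the picture viewer there is one more tool, called after "Call:" by a JSON object that holds its "name" and its "arguments", one argument or row to a line. jog_arm: Moves the arm, as the interface text tells. Its arguments: {"type":"object","properties":{"targets":{"type":"array"}},"required":["targets"]}

```bash
mkdir -p pics; ls; python3 - <<'E'
from plant import arm, vision
import cv2,numpy as np
for n in("scene","top"):
    im=vision.snapshot(n); cv2.imwrite(f"pics/{n}0.png",cv2.resize(im[:,:,::-1],(800,600),interpolation=cv2.INTER_CUBIC)); print(vision.camera_info(n))
o=arm.get_obs(); print(o)
E
```

```text
pics
{'fx': 363.28287783292734, 'fy': 363.28287783292734, 'cx': 253.81021499518565, 'cy': 186.0808198280811, 'distortion': array([0.02822356, 0.        , 0.        , 0.        , 0.        ]), 'xyz': array([ 1.36661771, -0.46862066,  0.64945954]), 'orientation': array([[ 0.55444008,  0.43053128, -0.71220714],
       [ 0.83220995, -0.29173222,  0.47150707],
       [-0.00477523, -0.85412829, -0.52004045]])}
{'fx': 369.93355649903395, 'fy': 369.93355649903395, 'cx': 256.5925343497357, 'cy': 190.76755191561196, 'distortion': array([-0.02543961,  0.        ,  0.        ,  0.        ,  0.        ]), 'xyz': array([0.52219593, 0.02376049, 0.99556144]), 'orientation': array([[-0.01512072, -0.99489501,  0.09977619],
       [-0.99931254,  0.01165845, -0.03519262],
       [ 0.03384972, -0.10023974, -0.99438734]])}
{'time_s': 0.1, 'q': array([-7.12470760e+01,  2.83116381e+01,  7.71251759e+01,  8.85932108e-04,
        7.46267845e+01, -5.47459519e+00]), 'qvel': array([-0.02908254, -0.02193852, -0.09632357,  0.02552168,  0.08356479,
       -0.06843147]), 'effort': array([ 1.39527801e-03, -8.83587670e+01, -3.84560823e+01, -2.36960441e-04,
        5.15906839e-03,  3.14182148e-05]), 'position': array([ 0.25635239, -0.56966008,  0.24174703]), 'eef_rot': array([[-9.11924831e-01, -3.42734505e-04,  4.10357144e-01],
       [-4.10357269e-01,  1.05586960e-03, -9.11924228e-01],
       [-1.20735734e-04, -9.99999384e-01, -1.10351730e-03]]), 'ft_force': array([-0.30956026, -0.0757253 ,  0.71575573]), 'wrist_torque': array([-0.02815346, -0.00368232,  0.02448617]), 'finger_gap': 1.0017744114157283}
```

View pics/scene0.png

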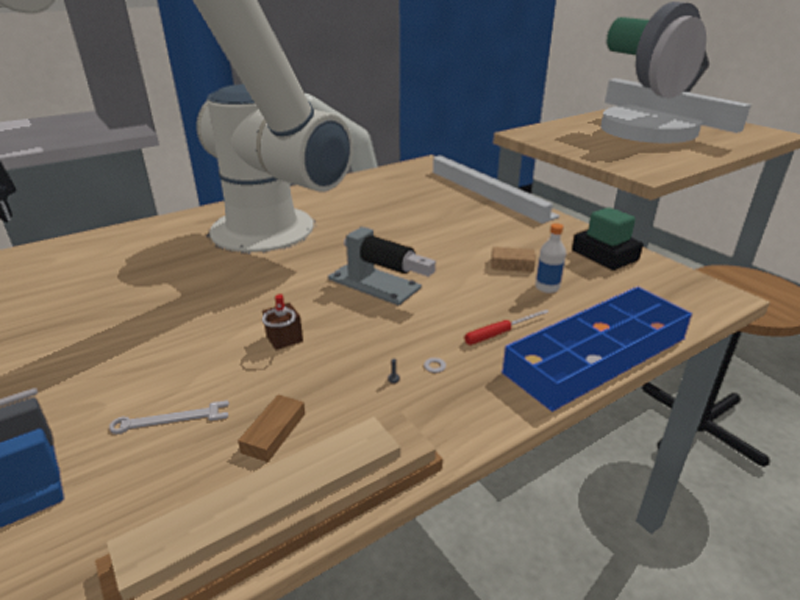

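View pics/top0.png

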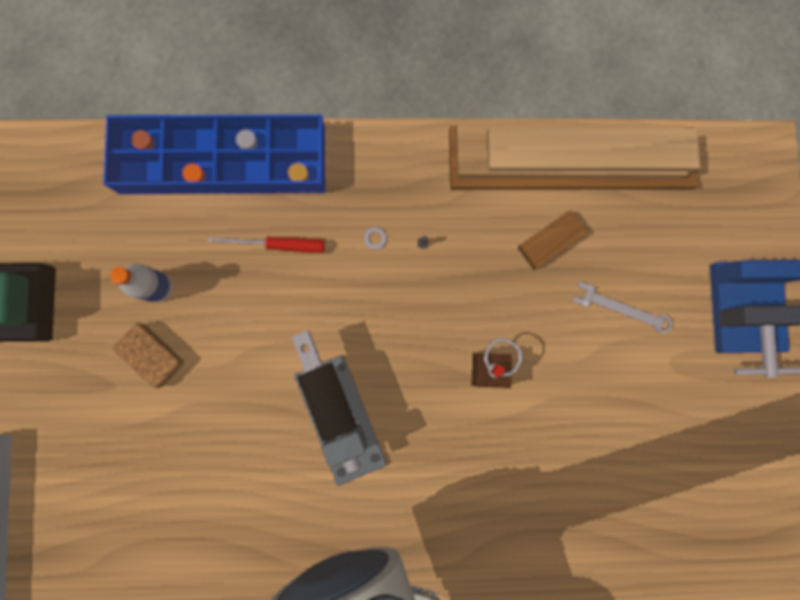

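The scene view shows the pin in its holder at about (281,310) and the stand at about (385,262), both in 800-px coordinates. In the top view the red grip is at (497,371) and the ring points up and slightly right. The axle end is at (304,345) with its hole visible. Next I'll take enlarged crops.

```bash
cat > h.py <<'E'
import numpy as np, cv2
from plant import arm, vision
def ray(n,u,v):
    c=vision.camera_info(n); K=np.array([[c['fx'],0,c['cx']],[0,c['fy'],c['cy']],[0,0,1]])
    p=cv2.undistortPoints(np.array([[[u,v]]],float),K,c['distortion'])[0,0]
    return c['xyz'], c['orientation']@np.array([*p,1])
def at(n,u,v,z):
    o,d=ray(n,u,v); return o+d*(z-o[2])/d[2]
def proj(n,P):
    c=vision.camera_info(n); K=np.array([[c['fx'],0,c['cx']],[0,c['fy'],c['cy']],[0,0,1]])
    R=c['orientation'].T; return cv2.projectPoints(np.atleast_2d(np.array(P,float)),cv2.Rodrigues(R)[0],-R@c['xyz'],K,c['distortion'])[0][:,0]
def crop(im,x,y,w,h,s):
    return cv2.resize(im[y:y+h,x:x+w,::-1],None,fx=s,fy=s,interpolation=cv2.INTER_CUBIC)
E
python3 - <<'E'
from h import *
t=vision.snapshot("top"); s=vision.snapshot("scene")
a=crop(t,175,205,80,60,5); b=crop(t,290,205,80,60,5)
c=crop(s,205,140,80,60,5); d=crop(s,155,180,80,60,5)
cv2.imwrite("pics/c.png",np.vstack([np.hstack([a,b]),np.hstack([c,d])]))
E
```

```text
(no output)
```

View pics/c.png

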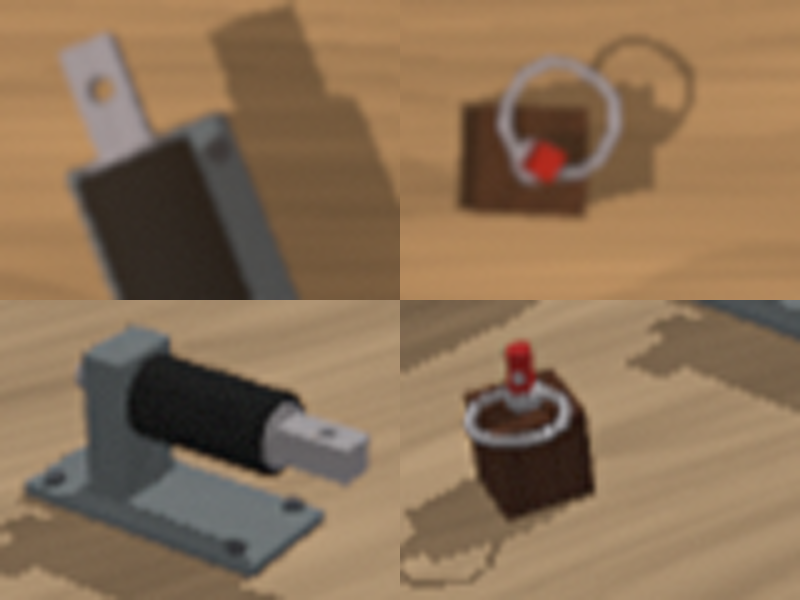

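Crop readings:
- **Hole:** (102,90) in the top-left crop.
- **Bar end corners:** (62,52) and (108,33).
- **Grip top:** (146,162) in the top-right crop.
- **Ring:** centre about (159,118).
- **Scene view:** grip top at (119,45) in the lower-right crop.

```bash
python3 - <<'E'
from h import *
np.set_printoptions(precision=4,suppress=True)
A=lambda x,y,z:at("top",175+(x+.5)/5-.5,205+(y+.5)/5-.5,z)
B=lambda x,y,z:at("top",290+(x+.5)/5-.5,205+(y+.5)/5-.5,z)
h=A(102,90,.1); e1=A(62,52,.1); e2=A(108,33,.1); e=(e1+e2)/2
print("hole",h,"end",e,"w",np.linalg.norm(e1-e2),"hole-end",np.linalg.norm(h-e))
def ang(p,q): d=q-p; return np.degrees(np.arctan2(d[1],d[0]))
print("ang bar L",ang(A(103,165,.1),e1),"R",ang(A(152,135,.1),e2),"end normal",ang(e1,e2)+90,"plate",ang(A(300,300,.012),A(228,115,.012)),"hole-end",ang(h,e))
g=B(146,162,.096); r=B(159,118,.068); r50=r
print("grip top",g,"ringc",r,"ang",ang(g,r),np.linalg.norm((g-r)[:2]))
# triangulate grip top
o1,d1=ray("top",290+146.5/5-.5,205+162.5/5-.5); o2,d2=ray("scene",155+119.5/5-.5,180+48.5/5-.5)
M=np.stack([d1,-d2],1); t=np.linalg.lstsq(M,o2-o1,rcond=None)[0]; p,q=o1+t[0]*d1,o2+t[1]*d2; print("tri",p,q)
o1,d1=ray("top",175+102.5/5-.5,205+90.5/5-.5); o2,d2=ray("scene",205+328.5/5-.5,140+(434-300+.5)/5-.5)
M=np.stack([d1,-d2],1); t=np.linalg.lstsq(M,o2-o1,rcond=None)[0]; p,q=o1+t[0]*d1,o2+t[1]*d2; print("tri hole",p,q)
E
```

```text
hole [0.5369 0.1413 0.1   ] end [0.5599 0.1494 0.1   ] w 0.02375736350225687 hole-end 0.02432887350604713
ang bar L 19.935006096868587 R 23.165421006096576 end normal 21.872313519411108 plate 20.88822879402564 hole-end 19.61601312144544
grip top [ 0.4977 -0.1577  0.096 ] ringc [ 0.5188 -0.1706  0.068 ] ang -31.488534112438078 0.02472921313897365
tri [ 0.4977 -0.1579  0.095 ] [ 0.4986 -0.1561  0.0946]
tri hole [0.537  0.1417 0.0965] [0.5381 0.1434 0.0967]
```

Hole and pin measurements agree in both views: hole at about (0.537, 0.142) with the stand's x at about 21°, pin at (0.498, -0.157) with its ring heading about -31°. I'll move above the pin now.

Call:
{"name": "jog_arm", "arguments": {
  "targets": [0,0,0,-0.0325,0.0042,-0.0231,0,0,0,0,-0.0325,0.0042,-0.0231,0,0,0,0,-0.0325,0.0042,-0.0231,0,0,0,0,-0.0325,0.0042,-0.0231,0,0,0,0,-0.0325,0.0042,-0.0231,0,0,0,0,-0.0325,0.0042,-0.0231,0,0,0,0,-0.0325,0.0042,-0.0231,0,0,0,0,-0.0325,0.0042,-0.0231,0,0,0,0,-0.0325,0.0042,-0.0231,0,0,0,0,-0.0325,0.0042,-0.0231,0,0,0,0,-0.0325,0.0042,-0.0231,0,0,0,0,-0.0325,0.0042,-0.0231,0]
}}

```text
time_s: 1.2
position: [0.499, -0.1553, 0.1918]
eef_rot: [[-0.912, 0.0, 0.41], [-0.41, -0.0, -0.912], [-0.0, -1.0, 0.0]]
ft_force: [0.9, -0.4, 0.7]
finger_gap: 1.0
```

Call:
{"name": "jog_arm", "arguments": {
  "targets": [0,7,0,0,0,0,0,0,7,0,0,0,0,0,0,7,0,0,0,0,0,0,7,0,0,0,0,0,0,7,0,0,0,0,0,0,7,0,0,0,0,0,0,7,0,0,0,0,0,0,6.7,0,0,0,0,0,0,0,0,0,0,0,0,0,0,0,0,0,0,0]
}}

```text
time_s: 2.03
position: [0.4983, -0.1571, 0.1918]
eef_rot: [[-0.855, -0.0, -0.519], [0.519, 0.0, -0.855], [0.0, -1.0, 0.0]]
ft_force: [0.1, 0.7, 1.0]
finger_gap: 1.001
```

Call:
{"name": "jog_arm", "arguments": {
  "targets": [0,0,0,0,0.025,0,0,0,0,0,0,0.025,0,0,0,0,0,0,0.025,0,0,0,0,0,0,0.02,0,0,0,0,0,0,0.0115,0,0,0,0,0,0,0,0,0,0,0,0,0,0,0,0.5,0,0,0,0,0,0,0.7,0,0,0,0,0,0,0.8,0,0,0,0,0,0,0.9,0,0,0,0,0,0,1,0,0,0,0,0,0,1]
}}

```text
time_s: 3.03
position: [0.4986, -0.1573, 0.0858]
eef_rot: [[-0.853, 0.001, -0.522], [0.522, -0.0, -0.853], [-0.001, -1.0, -0.0]]
ft_force: [-1.5, 3.8, 21.4]
finger_gap: 0.151
```

Call:
{"name": "jog_arm", "arguments": {
  "targets": [0,0,0,0,0,0,1,0,0,0,0,0,0,1,0,0,0,0,0,0,1,0,0,0,0,0,0,1,0,0,0,0,0,0,1,0,0,0,0,0,0,1]
}}

```text
time_s: 3.53
position: [0.4986, -0.1572, 0.0859]
eef_rot: [[-0.853, 0.001, -0.522], [0.522, -0.0, -0.853], [-0.001, -1.0, -0.0]]
ft_force: [-1.9, 1.0, 8.4]
finger_gap: 0.151
```

```bash
python3 - <<'E'
from h import *
t=vision.snapshot("top"); s=vision.snapshot("scene")
cv2.imwrite("pics/g.png",np.hstack([crop(t,290,195,80,60,5),crop(s,140,150,100,75,4)]))
print(arm.get_obs()['ft_force'],arm.get_obs()['finger_gap'])
E
```

```text
[-1.70640862  1.12959091  8.51632238] 0.15210950309725893
```

View pics/g.png

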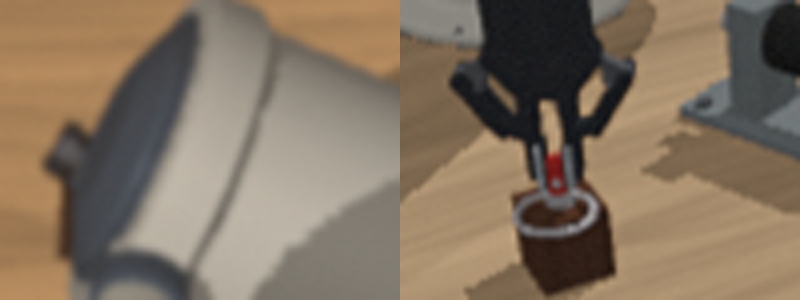

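The pin is pinched: gap 0.151 is about 13 mm, and the ring is still open. Next I'll lift it, carry it over and turn it.

Call:
{"name": "jog_arm", "arguments": {
  "targets": [0,0,0,0,-0.01,0,1,0,0,0,0,-0.02,0,1,0,0,0,0,-0.025,0,1,0,0,0,0,-0.025,0,1,0,0,0,0,-0.02,0,1,0,0,0,0,-0.01,0,1]
}}

```text
time_s: 4.13
position: [0.499, -0.1574, 0.1984]
eef_rot: [[-0.853, 0.003, -0.522], [0.522, -0.001, -0.853], [-0.003, -1.0, -0.0]]
ft_force: [0.5, -0.3, -1.4]
finger_gap: 0.149
```

Call:
{"name": "jog_arm", "arguments": {
  "targets": [0,0,0,0.0112,0,-0.025,1,0,0,0,0.0112,0,-0.025,1,0,0,0,0.0112,0,-0.025,1,0,0,0,0.0112,0,-0.025,1,0,0,0,0.0112,0,-0.025,1,0,0,0,0.0112,0,-0.025,1,0,0,0,0.0112,0,-0.025,1,0,0,0,0.0112,0,-0.025,1,0,0,0,0.0112,0,-0.025,1,0,0,0,0.0112,0,-0.025,1,0,0,0,0.0113,0,-0.025,1]
}}

```text
time_s: 5.05
position: [0.5365, 0.1431, 0.1952]
eef_rot: [[-0.853, -0.001, -0.522], [0.522, -0.0, -0.853], [0.001, -1.0, 0.0]]
ft_force: [0.2, -0.0, -1.2]
finger_gap: 0.152
```

Call:
{"name": "jog_arm", "arguments": {
  "targets": [0,-6.6,0,0,0,0,1,0,-6.6,0,0,0,0,1,0,-6.6,0,0,0,0,1,0,-6.6,0,0,0,0,1,0,-6.6,0,0,0,0,1,0,-6.6,0,0,0,0,1,0,-6.6,0,0,0,0,1,0,-6.5,0,0,0,0,1,0,0,0,0,0,0,1,0,0,0,0,0,0,1]
}}

```text
time_s: 5.88
position: [0.5366, 0.1417, 0.1952]
eef_rot: [[-0.933, -0.001, 0.359], [-0.359, -0.0, -0.933], [0.001, -1.0, -0.0]]
ft_force: [-0.1, -0.2, -2.3]
finger_gap: 0.151
```

```bash
python3 - <<'E'
from h import *
t=vision.snapshot("top"); s=vision.snapshot("scene")
cv2.imwrite("pics/i.png",np.hstack([crop(t,170,195,80,80,5),crop(s,235,110,80,80,5)]))
o=arm.get_obs();print(o['position'],o['ft_force'],o['finger_gap'])
# predicted pin positions in scene crop
p=o['position']; R=o['eef_rot']
for n,l in(("origin",.0259),("tip",.0669),("collar top",.0169)):
    print(n,(proj("scene",p+R[:,1]*l)[0]-[235,110]+.5)*5-.5+[400,0])
print("hole",(proj("scene",[.537,.1417,.1])[0]-[235,110]+.5)*5-.5+[400,0])
E
```

```text
[0.53665252 0.14174891 0.19528711] [-0.79722742  1.06534877 -1.62425207] 0.14412220812267967
origin [576.68157621 180.57220707]
tip [575.46759573 239.67297207]
collar top [576.95494926 167.29397844]
hole [574.94423972 279.55808429]
```

View pics/i.png

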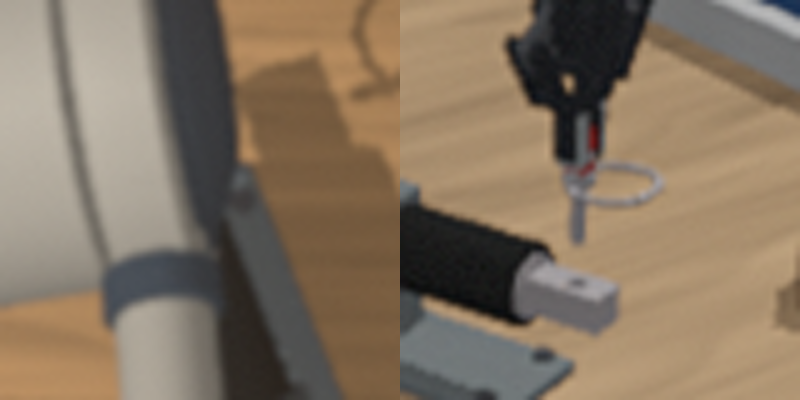

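The scene picture shows the pin tip at about (578,242) and the hole at (578,283). Both are offset from their predictions by the same (+3,+3) px, so the tip is over the hole in this view. I'll lower it gently and feel for the hole.

Call:
{"name": "jog_arm", "arguments": {
  "targets": [0,0,0,0,0.008,0,1,0,0,0,0,0.008,0,1,0,0,0,0,0.006,0,1,0,0,0,0,0.003,0,1,0,0,0,0,0.001,0,1,0,0,0,0,0,0,1,0,0,0,0,0.001,0,1,0,0,0,0,0.001,0,1,0,0,0,0,0.001,0,1,0,0,0,0,0.001,0,1,0,0,0,0,0,0,1]
}}

```text
time_s: 6.9
position: [0.5368, 0.1418, 0.1653]
eef_rot: [[-0.932, -0.0, 0.362], [-0.362, 0.0, -0.932], [0.0, -1.0, -0.0]]
ft_force: [-1.2, -1.4, -1.9]
finger_gap: 0.149
```

Call:
{"name": "jog_arm", "arguments": {
  "targets": [0,0,0,0,0.001,0,1,0,0,0,0,0.001,0,1,0,0,0,0,0.001,0,1,0,0,0,0,0,0,1]
}}

```text
time_s: 7.23
position: [0.5367, 0.1418, 0.1622]
eef_rot: [[-0.932, -0.0, 0.362], [-0.362, 0.0, -0.932], [0.0, -1.0, -0.0]]
ft_force: [-1.2, -0.8, -1.4]
finger_gap: 0.155
```

Call:
{"name": "jog_arm", "arguments": {
  "targets": [0,0,0,0,0.001,0,1,0,0,0,0,0.001,0,1,0,0,0,0,0.001,0,1,0,0,0,0,0.001,0,1,0,0,0,0,0,0,1]
}}

```text
time_s: 7.65
position: [0.5367, 0.1418, 0.1582]
eef_rot: [[-0.932, -0.0, 0.362], [-0.362, -0.0, -0.932], [0.0, -1.0, -0.0]]
ft_force: [0.3, 0.5, -1.5]
finger_gap: 0.15
```

There's no contact force and the tip should be about 9 mm below the axle's top, so it's in the hole. I'll carry on.

Call:
{"name": "jog_arm", "arguments": {
  "targets": [0,0,0,0,0.002,0,1,0,0,0,0,0.002,0,1,0,0,0,0,0.002,0,1,0,0,0,0,0.002,0,1,0,0,0,0,0.002,0,1,0,0,0,0,0,0,1]
}}

```text
time_s: 8.15
position: [0.5366, 0.1418, 0.1479]
eef_rot: [[-0.932, -0.001, 0.362], [-0.362, -0.0, -0.932], [0.001, -1.0, -0.0]]
ft_force: [0.6, 0.0, -2.5]
finger_gap: 0.148
```

Call:
{"name": "jog_arm", "arguments": {
  "targets": [0,0,0,0,0.002,0,1,0,0,0,0,0.002,0,1,0,0,0,0,0.002,0,1,0,0,0,0,0.002,0,1,0,0,0,0,0.002,0,1,0,0,0,0,0.002,0,1,0,0,0,0,0.002,0,1,0,0,0,0,0.002,0,1,0,0,0,0,0,0,1]
}}

```text
time_s: 8.9
position: [0.5366, 0.1417, 0.1319]
eef_rot: [[-0.932, -0.001, 0.362], [-0.362, -0.0, -0.932], [0.001, -1.0, -0.0]]
ft_force: [0.0, 1.0, -2.2]
finger_gap: 0.151
```

Call:
{"name": "jog_arm", "arguments": {
  "targets": [0,0,0,0,0.001,0,1,0,0,0,0,0.001,0,1,0,0,0,0,0.001,0,1,0,0,0,0,0.001,0,1,0,0,0,0,0.001,0,1,0,0,0,0,0,0,1]
}}

```text
time_s: 9.4
position: [0.5367, 0.1417, 0.1272]
eef_rot: [[-0.932, -0.0, 0.362], [-0.362, -0.0, -0.932], [0.0, -1.0, -0.0]]
ft_force: [0.6, -0.8, -1.9]
finger_gap: 0.147
```

Call:
{"name": "jog_arm", "arguments": {
  "targets": [0,0,0,0,0.001,0,1,0,0,0,0,0.0005,0,1,0,0,0,0,0,0,1]
}}

```text
time_s: 9.65
position: [0.5369, 0.1417, 0.126]
eef_rot: [[-0.932, 0.0, 0.362], [-0.362, 0.0, -0.932], [-0.0, -1.0, 0.0]]
ft_force: [-0.1, -1.3, 0.7]
finger_gap: 0.148
```

Call:
{"name": "jog_arm", "arguments": {
  "targets": [0,0,0,0,0.0005,0,1,0,0,0,0,0.0005,0,1,0,0,0,0,0,0,1,0,0,0,0,0,0,1]
}}

```text
time_s: 9.98
position: [0.5371, 0.1418, 0.1258]
eef_rot: [[-0.932, 0.001, 0.362], [-0.362, 0.0, -0.932], [-0.001, -1.0, 0.0]]
ft_force: [-4.7, -0.6, 16.8]
finger_gap: 0.149
```

The collar is home: about 18 N at TCP z 0.1258, as predicted. I'll ease off, release and retreat upward.

Call:
{"name": "jog_arm", "arguments": {
  "targets": [0,0,0,0,-0.0008,0,1,0,0,0,0,0,0,0.7,0,0,0,0,0,0,0.5,0,0,0,0,0,0,0.4,0,0,0,0,0,0,0.4,0,0,0,0,0,0,0.4,0,0,0,0,-0.01,0,0.4,0,0,0,0,-0.015,0,0.4,0,0,0,0,-0.02,0,0.4,0,0,0,0,-0.02,0,0.4]
}}

```text
time_s: 10.82
position: [0.5365, 0.1417, 0.1919]
eef_rot: [[-0.932, -0.001, 0.362], [-0.362, -0.0, -0.932], [0.001, -1.0, -0.0]]
ft_force: [0.4, -0.7, -0.0]
finger_gap: 0.599
```

Call:
{"name": "jog_arm", "arguments": {
  "targets": [0,0,0,-0.02,0,0,1,0,0,0,-0.02,0,0,1,0,0,0,-0.02,0,0,1,0,0,0,0,0,0,1,0,0,0,0,0,0,1,0,0,0,0,0,0,1,0,0,0,0,0,0,1,0,0,0,0,0,0,1]
}}

```text
time_s: 11.48
position: [0.592, 0.1633, 0.1909]
eef_rot: [[-0.932, -0.0, 0.362], [-0.362, -0.0, -0.932], [0.0, -1.0, -0.0]]
ft_force: [-1.2, 0.1, -0.5]
finger_gap: 0.001
```

```bash
python3 - <<'E'
from h import *
t=vision.snapshot("top"); s=vision.snapshot("scene")
cv2.imwrite("pics/j.png",np.hstack([crop(t,170,195,80,80,5),crop(s,235,110,80,80,5)]))
o=arm.get_obs();print(o['position'],o['ft_force'],o['finger_gap'])
h=np.array([.537,.1417,0]);x=np.array([.932,.362,0]);y=np.array([-.362,.932,0]);z=np.array([0,0,1])
P={"collar":h+.1*z,"griptop":h+.138*z,"ringend":h+.0514*x+.110*z,"tips":o['position']-.011*z}
for k,v in P.items(): print(k,(proj("scene",v)[0]-[235,110]+.5)*5-.5+[400,0])
E
```

```text
[0.59230254 0.16330436 0.19084913] [-0.81498181 -0.73885028 -0.54387753] 0.0009569735650411974
collar [574.94423972 279.55808429]
griptop [576.02786952 226.24965519]
ringend [644.37799931 287.43890734]
tips [660.27865528 188.61844325]
```

View pics/j.png

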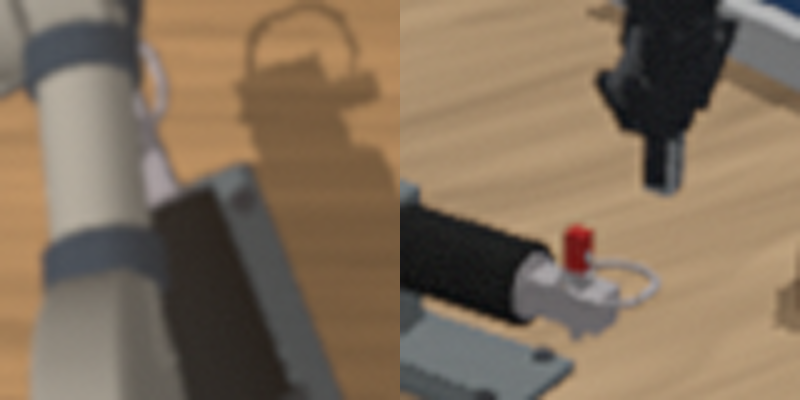

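The red grip stands at (578,245) on the bar, within 2 px of its predicted place, and the ring is open toward the free end (right side at about (658,282)). The closed fingertips at (662,190) are above and outside the ring's end. I'll come down onto the bar.

Call:
{"name": "jog_arm", "arguments": {
  "targets": [0,0,0,0.004,0.015,0,1,0,0,0,0,0.02,0,1,0,0,0,0,0.017,0,1,0,0,0,0,0.008,0,1,0,0,0,0,0.003,0,1,0,0,0,0,0.002,0,1,0,0,0,0,0,0,1]
}}

```text
time_s: 12.17
position: [0.5893, 0.1621, 0.1261]
eef_rot: [[-0.932, 0.0, 0.362], [-0.362, 0.0, -0.932], [-0.0, -1.0, 0.0]]
ft_force: [0.7, -0.2, -0.1]
finger_gap: 0.0
```

Call:
{"name": "jog_arm", "arguments": {
  "targets": [0,0,0,0,0.002,0,1,0,0,0,0,0.002,0,1,0,0,0,0,0,0,1]
}}

```text
time_s: 12.42
position: [0.5891, 0.162, 0.1218]
eef_rot: [[-0.932, 0.0, 0.362], [-0.362, 0.0, -0.932], [-0.0, -1.0, 0.0]]
ft_force: [0.3, -0.2, -0.7]
finger_gap: -0.001
```

Call:
{"name": "jog_arm", "arguments": {
  "targets": [0,0,0,0,0.002,0,1,0,0,0,0,0.002,0,1,0,0,0,0,0,0,1]
}}

```text
time_s: 12.67
position: [0.5891, 0.1621, 0.1175]
eef_rot: [[-0.932, 0.0, 0.362], [-0.362, 0.0, -0.932], [-0.0, -1.0, 0.0]]
ft_force: [0.2, -0.2, 1.6]
finger_gap: -0.005
```

Contact is beginning (about 2 N), so I'll push along the arc.

Call:
{"name": "jog_arm", "arguments": {
  "targets": [0,0,0,0,0.002,0,1,0,0,0,0,0.002,0,1,0,0,0,0,0.002,0,1,0,0,0,0,0,0,1]
}}

```text
time_s: 13.0
position: [0.5889, 0.162, 0.1112]
eef_rot: [[-0.932, -0.0, 0.362], [-0.362, -0.0, -0.932], [0.0, -1.0, -0.0]]
ft_force: [0.9, -0.4, 1.3]
finger_gap: -0.002
```

Call:
{"name": "jog_arm", "arguments": {
  "targets": [0,0,0,0.0005,0.002,0,1,0,0,0,0.0005,0.002,0,1,0,0,0,0.0005,0.002,0,1,0,0,0,0,0,0,1]
}}

```text
time_s: 13.33
position: [0.5873, 0.1614, 0.1052]
eef_rot: [[-0.932, -0.001, 0.362], [-0.362, -0.0, -0.932], [0.001, -1.0, -0.0]]
ft_force: [0.5, 0.4, 0.9]
finger_gap: 0.003
```

```bash
python3 - <<'E'
from h import *
s=vision.snapshot("scene")
cv2.imwrite("pics/k.png",crop(s,255,130,70,60,10))
E
```

```text
(no output)
```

View pics/k.png

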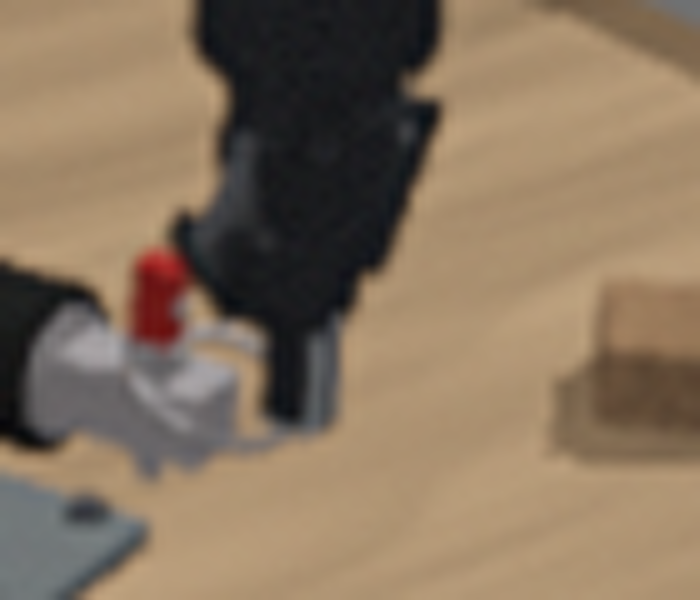

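The ring's end bar is under the fingertips at about (300,430) and turning down, and the pin's tip shows below the bar at (148,470). I'll keep pushing.

Call:
{"name": "jog_arm", "arguments": {
  "targets": [0,0,0,0.001,0.002,0,1,0,0,0,0.001,0.002,0,1,0,0,0,0.001,0.002,0,1,0,0,0,0.001,0.002,0,1,0,0,0,0.001,0.002,0,1,0,0,0,0,0,0,1]
}}

```text
time_s: 13.88
position: [0.5823, 0.1595, 0.0951]
eef_rot: [[-0.932, -0.001, 0.362], [-0.362, -0.0, -0.932], [0.001, -1.0, -0.0]]
ft_force: [0.6, 0.8, -0.5]
finger_gap: 0.001
```

Call:
{"name": "jog_arm", "arguments": {
  "targets": [0,0,0,0.001,0.002,0,1,0,0,0,0.001,0.002,0,1,0,0,0,0.001,0.002,0,1,0,0,0,0,0,0,1,0,0,0,0,0,0,1]
}}

```text
time_s: 14.3
position: [0.58, 0.1586, 0.0896]
eef_rot: [[-0.932, -0.0, 0.362], [-0.362, -0.0, -0.932], [0.0, -1.0, -0.0]]
ft_force: [0.5, 0.2, 0.4]
finger_gap: -0.001
```

```bash
python3 - <<'E'
from h import *
s=vision.snapshot("scene")
cv2.imwrite("pics/l.png",crop(s,255,130,70,60,10))
E
```

```text
(no output)
```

View pics/l.png

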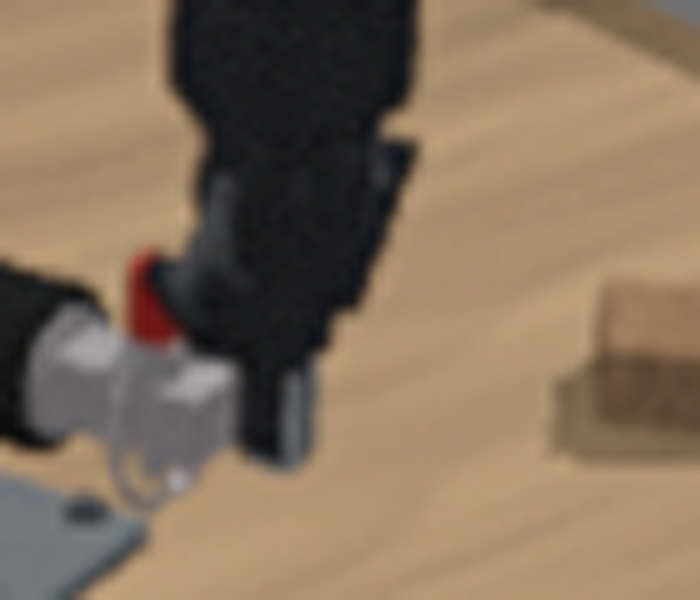

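The ring has snapped: it now hangs vertically around the axle, its end at about (150,500). I'll retreat outward, then up and aside for a final look.

Call:
{"name": "jog_arm", "arguments": {
  "targets": [0,0,0,-0.01,0,0,1,0,0,0,-0.02,0,0,1,0,0,0,-0.02,0,0,1,0,0,0,0,-0.03,0,1,0,0,0,0,-0.04,0,1,0,0,0,0,-0.04,0,1,0,0,0,0,-0.03,0,1,0,0,0,0,0,0.04,1,0,0,0,0,0,0.04,1,0,0,0,0,0,0.04,1,0,0,0,0,0,0.03,1,0,0,0,0,0,0,1]
}}

```text
time_s: 15.35
position: [0.6828, 0.0314, 0.2297]
eef_rot: [[-0.934, 0.001, 0.358], [-0.358, -0.001, -0.934], [-0.001, -1.0, 0.002]]
ft_force: [-0.1, -0.3, 0.3]
finger_gap: 0.001
```

```bash
python3 - <<'E'
from h import *
t=vision.snapshot("top"); s=vision.snapshot("scene")
cv2.imwrite("pics/m.png",np.hstack([crop(t,170,195,80,80,5),crop(s,235,120,80,80,5)]))
h=np.array([.537,.1417,0]);z=np.array([0,0,1])
for k,v in {"griptop":h+.138*z,"ringend shut":h+(.106-.0515)*z}.items(): print(k,(proj("scene",v)[0]-[235,120]+.5)*5-.5+[400,0],(proj("top",v)[0]-[170,195]+.5)*5-.5)
o=arm.get_obs();print(o['position'],o['ft_force'],o['qvel'])
E
```

```text
griptop [576.02786952 176.24965519] [115.16993288 138.67548366]
ringend shut [573.69916549 291.03657927] [137.99939975 141.22228764]
[0.68122258 0.03574393 0.22951309] [ 0.04895428  1.30370437 -1.0732393 ] [ 2.19752338 -0.48628555  0.88896648  0.33057394 -0.12330707  0.59831867]
```

View pics/m.png

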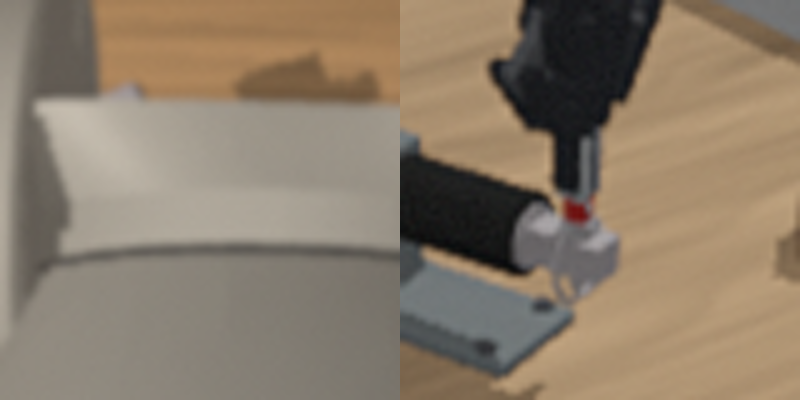

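The ring's end is at about (570,297), within 6 px of the predicted shut position, and the pin is seated. The gripper only crosses the line of sight, about 180 mm away. I'll let the arm settle, then hand in.

Call:
{"name": "jog_arm", "arguments": {
  "targets": [0,0,0,0,-0.02,0,1,0,0,0,0,0,0,1,0,0,0,0,0,0,1,0,0,0,0,0,0,1,0,0,0,0,0,0,1]
}}

```text
time_s: 15.87
position: [0.6806, 0.0376, 0.2491]
eef_rot: [[-0.932, -0.001, 0.363], [-0.363, 0.0, -0.932], [0.001, -1.0, -0.0]]
ft_force: [-0.1, -1.1, -0.2]
finger_gap: 0.001
```

```bash
python3 -c "
from plant import arm
print(arm.get_obs()['ft_force'],arm.finish_job())"
```

```text
the job is handed in; nothing more can be done
[-0.06772986 -1.05506347 -0.19141738] None
```

The linch pin is in the axle's hole with its collar home, and the ring is snapped shut around the axle. I handed the job in at about 16 s of the 67 s allowed.

- **Insertion:** I pinched the pin, carried it over the hole found by sight, and lowered it in small steps. It went in without resistance until the collar seated at the expected height, at about 18 N.
- **Ring:** The closed fingertips pushed the ring's end down along its arc with only about 2 N, and it snapped shut.
- **Last checks:** The final scene picture shows the pin upright and the ring hanging in line with it, within 6 enlarged-crop pixels (about 3 mm) of its predicted shut position. The gripper was about 180 mm clear, with wrist force about 1 N.

The top view was blocked by the arm at the end, so the shut ring was confirmed from the scene camera only. I did not check the bystanders against their starting positions, but the arm felt no contact near any of them. No check failed.

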